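Change over the test weights on the packhouse scale

TASK

The scale's daily check goes on with the smallest test weight, but the largest is still on the pan and the other two lie in the wrong pockets of the weight case. Stand the smallest weight upright in the middle of the scale's pan, and put the medium and the largest weight each fully home in the foam pocket cut for it, so that all three have changed places; an empty pocket or a bare bit of bench will do as a place to park one on the way. Set the weights down gently, without dropping any or banging the scale, leave the bean punnet and the marker pen where they lie, and let go of everything.

Things in the scene. Friction and masses are not known exactly. Their poses are not given: they have to be found in the camera images.
- weight_large: Largest test weight: bare brass hexagonal block, 50 mm across flats (58 over corners), 30 mm tall, 500 g, with a round lifting knob on top, 18 mm diameter and 18 mm tall (neck 15 mm for the first 5 mm). Origin: centre of the underside; z up; x is square to one pair of flats. At the start it stands on the scale's pan.
- weight_medium: Medium test weight: bare brass hexagonal block, 36 mm across flats (42 over corners), 20 mm tall, 200 g, with a round lifting knob on top, 18 mm diameter and 18 mm tall (neck 15 mm for the first 5 mm). Origin: centre of the underside; z up; x is square to one pair of flats. At the start it stands, upright and loose, in the largest pocket.
- weight_small: Smallest test weight: bare brass hexagonal block, 28 mm across flats (32 over corners), 16 mm tall, 100 g, with a round lifting knob on top, 18 mm diameter and 18 mm tall (neck 15 mm for the first 5 mm). Origin: centre of the underside; z up; x is square to one pair of flats. At the start it stands, upright and loose, in the medium pocket.
- pocket_large: Insert with the largest pocket: dark foam, 90 x 90 x 30 mm, fixed in the case. Hexagonal pocket, 54 mm across flats, 18 mm deep, blue floor; the top 8 mm flare out to 64 mm. Origin: centre of the underside, below the pocket's centre; pocket floor 12 mm, foam surface 30 mm above it. x is square to one pair of pocket flats: a weight drops in with its flats parallel to these (every 60 degrees).
- pocket_medium: Insert with the medium pocket: dark foam, 90 x 90 x 30 mm, fixed in the case. Hexagonal pocket, 40 mm across flats, 16 mm deep, blue floor; the top 8 mm flare out to 50 mm. Origin: centre of the underside, below the pocket's centre; pocket floor 14 mm, foam surface 30 mm above it. x is square to one pair of pocket flats: a weight drops in with its flats parallel to these (every 60 degrees).
- pocket_small: Insert with the smallest pocket: dark foam, 90 x 90 x 30 mm, fixed in the case. Hexagonal pocket, 31.5 mm across flats, 14 mm deep, blue floor; the top 8 mm flare out to 41.5 mm. Origin: centre of the underside, below the pocket's centre; pocket floor 16 mm, foam surface 30 mm above it. x is square to one pair of pocket flats: a weight drops in with its flats parallel to these (every 60 degrees). Empty at the start.
- scale: White bench scale, fixed. Bare steel pan 210 mm (x) by 230 mm (y), flat, its surface 120 mm above the bench. Origin: on the bench straight below the pan's centre; z up. The housing is about 260 mm wide along y; its sloping front with the display reaches 170 mm to -x, the back 130 mm to +x; nothing rises above the pan.
- case: Grey plastic weight case, fixed, with the three foam inserts in a row along its y, 94 mm apart, in any order. Tray 106 mm (x) by 296 mm (y), rim 36 mm above the bench, level with the foam. Its lid, of the same outline and 30 mm high, lies folded back flat on the bench, 56 to 162 mm to +x of the origin. Origin: under the tray's centre, on the bench.
- punnet: Bystander: black punnet of green beans, 150 x 100 x 32 mm, loose on the bench. Origin: centre of its underside, x along its length. Leave it alone.
- pen: Bystander: white marker pen with a red cap, 130 mm long, 12 mm thick, lying on the bench. Origin: centre of its underside, x along its length. Leave it alone.
Not all that is in view belongs to the job. Leave any green, red or white look-alike of the weight_large alone.

How it is judged:
By the outcome, as a careful person would: the job done as asked, in the order asked, and still so for the second after the job is handed in, with the robot touching nothing.
It also fails if it takes over 106 s, if anything falls off the work surface, if the arm or the gripper's body presses on something with over 40 N, if the wrist force passes 120 N, or if a joint passes its speed limit or range.

ROBOT

A 6-joint arm with a two-finger parallel gripper is mounted at the origin on the work surface. World frame = base frame: x ahead of the robot, y to its left, z up, the work surface at z = 0. Lengths are in m, angles in rad, forces in N, time in s.
With the tool pointing down it reaches from about 0.375 to 0.9 m from the base axis. Payload 3.1 kg.
Tool frame: the origin (TCP) lies between the finger pads; the fingertips stand robot.tip_extent ahead of it and the grasp point (between the pads) lies 3 mm ahead of it (robot.tip_extent is the distance from the TCP to the fingertips, in m); z points along the fingers, x is the direction in which the jaws open and shut, and the axes are right-handed (so a half turn about z gives the same grasp; the last joint's range is limited). The gripper opens to 87 mm and grips with 3 to 60 N. Pads are 19 mm wide; open, the fingers measure 117 mm over their backs; the gripper's body (75 mm by 190 mm) begins 51 mm behind the grasp point.
Start: joints at [-1.399, 0.527, 1.433, -0, 1.181, -0.178], TCP at [0.214, -0.587, 0.245] pointing down, gripper open.
Joint ranges: [-3.08, 3.08], [-0.75, 2.2], [0.22, 2.44], [-1.43, 4.57], [0, 2.65], [-2.85, 2.85]. Speed limits (rad/s): [2.79, 2.79, 3.14, 3.14, 3.14, 3.14].

INTERFACE

Orientations are given as a unit quaternion [x, y, z, w].
In Python, from rig import robot, cams gives the robot as it stands.
- The arm moves only by the tool carry_out, never from a script. Its argument "steps" is a list of rows, each a list of 3 entries, a list of its own where there are three numbers: the shift along the world's x, y, z in cm, then the turn about the world's z in degrees, then the closure, from 0 (fully open) to 1 (shut). In form: [[[dx, dy, dz], spin, fingers], ...]. A call has 1 to 10 rows; each row shifts and turns the pose as measured when the row begins; what a row does not reach is not made up. A row lasts 1/10 s, in which the tool goes at most 50 mm and 8.59 degrees, less where a joint would pass 70% of its speed; a pose out of reach is approached as far as the arm can. A call with a gripper value outside its range is refused whole. The fingers move at their own pace and stop on an object; "squeeze" is the grip in N (left out, the last holds). Time passes only in rows, so rows that do not move let the fingers close. It gives the time, the measured TCP pose, the force and the opening at its end, in the units of the state.
- robot.get_obs(): the state, without advancing time (a new reading comes with each control period).
- cams.camera(name): name is "scene" or "top" or "wrist"; returns a dict with "pixels" (480x640x3 uint8, red, green, blue), "fx", "fy", "cx", "cy" (pixels), "eye" and "rotation" of the camera in the world. Camera axes: x right, y up, looking along -z (the intrinsics and any distortion apply to the point x, -y, -z); pixel columns grow to the right and rows downward; lengths in m; the calibration is good to about 2 mm. A picture is of the moment at which its call begins. There is no depth.
- robot.hand_in(): hands the job in, once; it reports no verdict.
The state is a dict: "time": time; "q": joint angles; "joint_velocities": joint speeds; "joint_torque": joint torques, N m; "position": TCP position; "tool_rot": TCP orientation; "ft_force": force on the tool from outside, world axes, zero at the start; "moment": the same for the moment, N m; "grip_width": finger opening in m.
Only numpy, scipy, OpenCV 4.12 (cv2) and the standard library are available. Lean on these libraries where they do the work, as an engineer would, in place of code of your own. Each camera call takes 0.05 s, during which the arm holds its last target. There are 200 camera calls.

## Working session

There is one attempt and no reset: what is moved stays moved. The work goes in short steps, Python scripts to look and compute and a tool call to move; the robot and the scene stay as the last step left them, time stands still between calls to the robot, and variables do not carry over. Pictures are saved under pics/ and viewed, about 12 in all and at most 16, crops included, and the job is handed in when it is done.

Besides the shell and the picture viewer there is one more tool, called after "Emit:" as name(argument=value, ...) on one line, values as JSON. carry_out: Moves the arm, as the interface text tells. Its arguments: {"type":"object","properties":{"steps":{"type":"array"},"squeeze":{"type":"number"}},"required":["steps"]}

```bash
ls; mkdir -p pics; cat > h.py <<'E'
import numpy as np, cv2
from rig import robot, cams
def snap(name,fn=None):
    c=cams.camera(name); c['rotation']=np.array(c['rotation']); c['eye']=np.array(c['eye'])
    if fn: cv2.imwrite('pics/'+fn,cv2.cvtColor(np.asarray(c['pixels']),cv2.COLOR_RGB2BGR))
    return c
def ray(c,u,v,z):
    d=np.array([(u-c['cx'])/c['fx'],-(v-c['cy'])/c['fy'],-1.]); d=c['rotation']@d
    return c['eye']+d*(z-c['eye'][2])/d[2]
def proj(c,p):
    q=c['rotation'].T@(np.array(p)-c['eye']); return c['cx']+c['fx']*q[0]/-q[2], c['cy']-c['fy']*q[1]/-q[2]
E
python3 - <<'E'
from h import *
for n in('scene','top','wrist'):
    c=snap(n,n+'0.png'); print(n,{k:np.round(v,4).tolist() for k,v in c.items() if k!='pixels'})
print(robot.get_obs(),robot.tip_extent)
E
```

```text
pics
scene {'fx': 594.9928, 'fy': 594.9928, 'cx': 322.4921, 'cy': 244.7939, 'eye': [1.748, -0.2469, 1.0239], 'rotation': [0.3463, 0.2801, 0.562, 0.697]}
top {'fx': 616.1771, 'fy': 616.1771, 'cx': 328.5717, 'cy': 247.0209, 'eye': [0.385, 0.0116, 1.3186], 'rotation': [0.0583, -0.0457, -0.6959, 0.7143]}
wrist {'fx': 340.3362, 'fy': 340.3362, 'cx': 325.1654, 'cy': 234.9328, 'eye': [0.2779, -0.5636, 0.3841], 'rotation': [-0.1005, 0.0719, -0.569, 0.813]}
{'time': 0.15, 'q': array([-1.39951107e+00,  5.28215292e-01,  1.43359853e+00, -9.94872405e-06,
        1.18136788e+00, -1.78470116e-01]), 'joint_velocities': array([ 6.84054973e-05, -3.26971061e-03, -4.02242525e-03,  5.22268484e-04,
        8.58741472e-04, -2.63758179e-05]), 'joint_torque': array([ 1.04433657e-03, -4.40430844e+01, -1.76842940e+01,  6.33687037e-02,
        5.52221714e-02, -1.01354160e-04]), 'position': array([ 0.21412175, -0.58663324,  0.24382234]), 'tool_rot': array([ 8.19350568e-01, -5.73292260e-01, -5.63055921e-04, -5.60586539e-04]), 'ft_force': array([-0.23840149,  0.11172693, -0.68169792]), 'moment': array([ 0.00230639, -0.03342323, -0.04160179]), 'grip_width': 0.08661277385366965} 0.022
```

```bash
sed -i "s/c\['rotation'\]=np.array(c\['rotation'\])/c['rotation']=R.from_quat(c['rotation']).as_matrix()/; 1a from scipy.spatial.transform import Rotation as R" h.py; python3 -c "
from h import *
c=snap('top');print([k for k in c]);print(c['rotation'])"
```

```text
['pixels', 'fx', 'fy', 'cx', 'cy', 'eye', 'rotation']
[[ 0.02726035  0.98886036 -0.14632862]
 [-0.99950214  0.02463713 -0.01970976]
 [-0.01588508  0.14679306  0.98903967]]
```

View pics/top0.png

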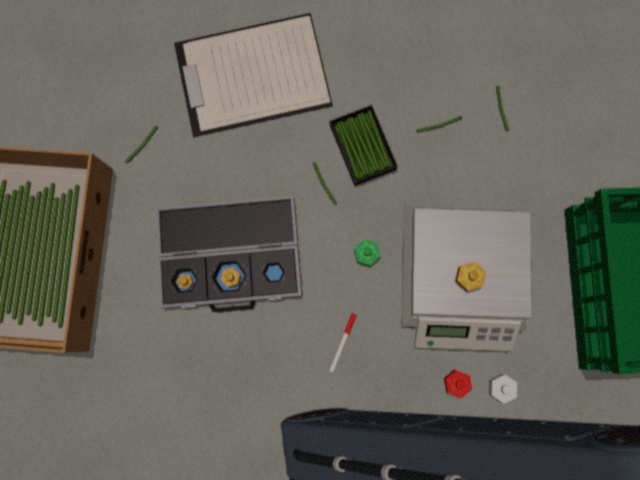

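View pics/scene0.png

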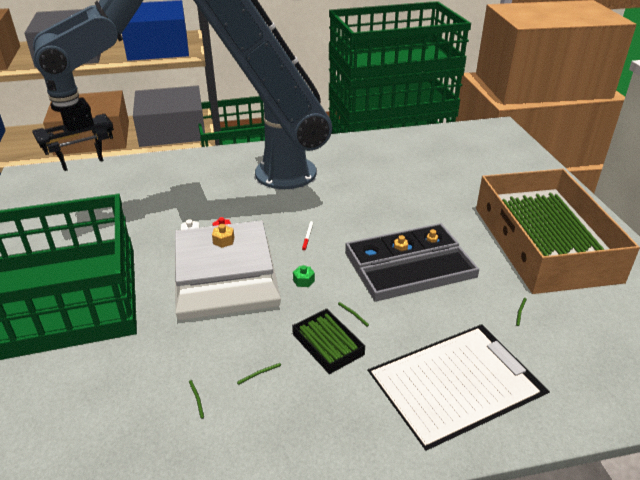

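```bash
python3 - <<'E'
from h import *
c=snap('top')
for n,u,v,z in [('small knob',185,281,.048),('med knob',230,277,.05),('small pocket',274,272,.016),('large knob',471,276,.165),('pan tl',415,209,.12),('pan tr',529,211,.12),('pan br',531,318,.12),('pan bl',413,316,.12),('green',367,251,.045),('case bl',164,308,.036),('case br',301,297,.036),('case tr',299,247,.036),('case tl',160,256,.036),('pen1',332,371,0),('pen2',352,315,0),('lid tl',160,212,.03),('lid tr',292,201,.03)]:
    print(n,np.round(ray(c,u,v,z),4))
im=cv2.cvtColor(np.asarray(c['pixels']),cv2.COLOR_RGB2BGR)
a=cv2.resize(im[235:320,150:310],None,fx=5,fy=5,interpolation=cv2.INTER_CUBIC)
b=cv2.resize(im[255:300,440:500],None,fx=4,fy=4,interpolation=cv2.INTER_CUBIC)
o=np.zeros((600,800,3),np.uint8);o[:425]=a;o[425:600,:240]=b[:175];cv2.imwrite('pics/crop1.png',o)
E
```

```text
small knob [0.4942 0.333  0.048 ]
med knob [0.5048 0.2394 0.05  ]
small pocket [0.5211 0.1522 0.016 ]
large knob [ 0.5074 -0.2336  0.165 ]
pan tl [ 0.6427 -0.1336  0.12  ]
pan tr [ 0.644 -0.358  0.12 ]
pan br [ 0.434  -0.3576  0.12  ]
pan bl [ 0.4318 -0.1311  0.12  ]
green [ 0.567  -0.0434  0.045 ]
case bl [0.4378 0.3764 0.036 ]
case br [0.4682 0.0917 0.036 ]
case tr [0.5732 0.0995 0.036 ]
case tl [0.5467 0.3922 0.036 ]
pen1 [0.317  0.0235 0.    ]
pen2 [ 0.4351 -0.0159  0.    ]
lid tl [0.6424 0.4004 0.03  ]
lid tr [0.6732 0.1183 0.03  ]
```

View pics/crop1.png

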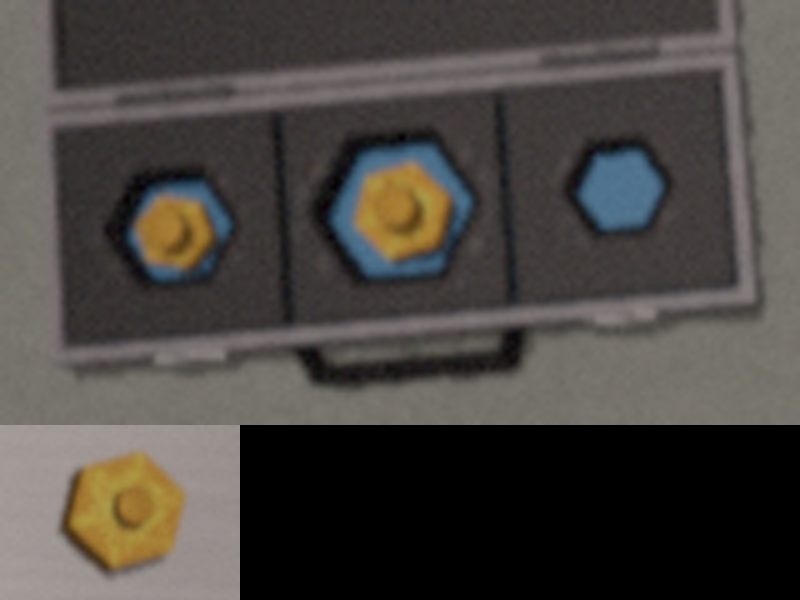

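Candidates for weight_large: brass at (471,277) on the pan, chosen by its colour and place. Look-alikes are green (367,253), red (458,384) and white (504,389). The crop confirms it. It also shows the small weight in the medium pocket (185,281), the medium in the large pocket (230,277), and the small pocket empty (274,272). I'll move above the scale, then measure with the wrist camera.

Emit:
carry_out(steps=[[[3.2,4.2,0.7],0,0],[[3.2,4.2,0.7],0,0],[[3.2,4.2,0.7],0,0],[[3.2,4.2,0.7],0,0],[[3.2,4.2,0.7],0,0],[[3.2,4.2,0.7],0,0],[[3.2,4.2,0.7],0,0],[[3.2,4.2,0.7],0,0],[[0,0,0],0,0],[[0,0,0],0,0]])

```text
time: 1.25
position: [0.4565, -0.2646, 0.297]
tool_rot: [0.818, -0.575, 0.001, -0.0]
ft_force: [-1.0, 0.1, -0.0]
grip_width: 0.0873
```

```bash
python3 - <<'E'
from h import *
o=robot.get_obs(); print(o['position'],o['q'],R.from_quat(o['tool_rot']).as_matrix()[:,0])
c=snap('wrist','w1.png'); print(c['eye'],-c['rotation'][:,2], ray(c,320,240,.12))
E
```

```text
[ 0.45652972 -0.26456433  0.29695398] [-7.37443293e-01  3.33022923e-01  1.61227655e+00  5.37376096e-04
  1.19353772e+00  4.87193826e-01] [ 0.33909917 -0.94074806  0.00220069]
[ 0.52004333 -0.24136356  0.43747002] [-0.22892071 -0.08416143 -0.96980006] [ 0.43867189 -0.26592896  0.12      ]
```

View pics/w1.png

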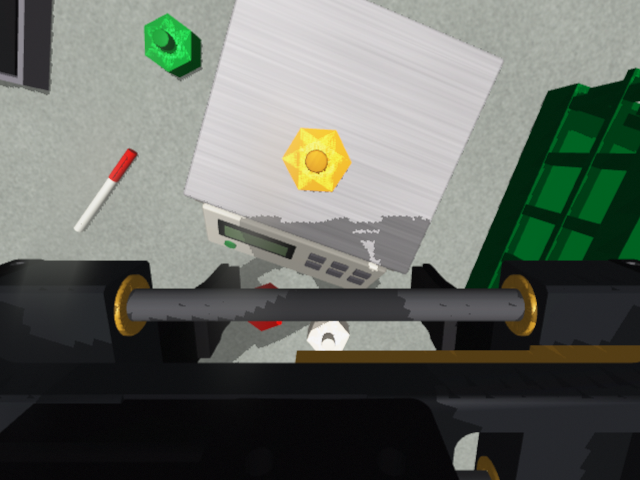

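The wrist view shows the large weight at (317,160), and the pan with opposite corners at (185,193) and (502,60). I'll write a model fitter next.

```bash
cat >> h.py <<'E'
from scipy.optimize import minimize
DIM={'large':(.050,.030),'medium':(.036,.020),'small':(.028,.016)}
def hexp(x,y,yaw,af,z):
    a=yaw+np.radians(30+60*np.arange(6)); r=af/np.sqrt(3)
    return np.c_[x+r*np.cos(a),y+r*np.sin(a),np.full(6,z)]
S=8
def fill(c,shape,polys,op):
    m=None
    for P in polys:
        q=np.array([proj(c,p) for p in P]); q=cv2.convexHull(np.round(q*S).astype(np.int32)) 
        t=np.zeros(shape,np.uint8); cv2.fillConvexPoly(t,q,255,cv2.LINE_AA,3)
        m=t if m is None else op(m,t)
    return m
def circ(x,y,r,z):
    a=np.linspace(0,2*np.pi,24); return np.c_[x+r*np.cos(a),y+r*np.sin(a),0*a+z]
def wmodel(c,shape,p,n,zb):
    af,h=DIM[n]; x,y,w=p
    return fill(c,shape,[np.r_[hexp(x,y,w,af,zb),hexp(x,y,w,af,zb+h)],np.r_[circ(x,y,.009,zb+h+.005),circ(x,y,.009,zb+h+.018)]],cv2.bitwise_or)
def pmodel(c,shape,p,af,z0,zs):
    x,y,w=p
    return fill(c,shape,[hexp(x,y,w,af,z0),hexp(x,y,w,af,zs-.008),hexp(x,y,w,af+.010,zs)],cv2.bitwise_and)
def masks(c):
    h=cv2.cvtColor(np.asarray(c['pixels']),cv2.COLOR_RGB2HSV)
    return cv2.inRange(h,(12,110,60),(32,255,255)), cv2.inRange(h,(95,80,40),(120,255,255))
def near(c,m,x,y,z,r):
    t=np.zeros_like(m); u,v=proj(c,(x,y,z)); cv2.circle(t,(int(u),int(v)),int(r),255,-1); return m&t
def fit(model,mask,x,y):
    mf=mask.astype(float)/255
    def cost(p):
        t=model(p).astype(float)/255; return 1-np.minimum(t,mf).sum()/np.maximum(t,mf).sum()
    best=None
    for w in np.radians([0,15,30,45]):
        s=np.array([[x,y,w]]*4)+np.vstack([np.zeros(3),np.diag([.004,.004,.12])])
        r=minimize(cost,[x,y,w],method='Nelder-Mead',options=dict(initial_simplex=s,xatol=1e-4,fatol=1e-5))
        if best is None or r.fun<best.fun: best=r
    x,y,w=best.x; return x,y,(np.degrees(w)+30)%60-30,best.fun
def fitw(c,n,x,y,zb):
    b,_=masks(c); h=DIM[n][1]; r=c['fx']*.045/(c['eye'][2]-zb)
    b=near(c,b,x,y,zb+h,r); return fit(lambda p:wmodel(c,b.shape,p,n,zb),b,x,y)
E
python3 - <<'E'
from h import *
c=snap('wrist')
print('large',fitw(c,'large',.507,-.234,.12))
print('pan',ray(c,185,193,.12),ray(c,502,60,.12),ray(c,405,272,.12))
t=snap('top'); print('large top',fitw(t,'large',.507,-.234,.12))
E
```

```text
large (np.float64(0.5094819215963782), np.float64(-0.2380643348711003), np.float64(15.737293252338397), np.float64(0.04843057205868062))
pan [ 0.43887311 -0.13217949  0.12      ] [ 0.64050922 -0.3588788   0.12      ] [ 0.43602779 -0.35592666  0.12      ]
large top (np.float64(0.5115887262277621), np.float64(-0.23884552286260358), np.float64(23.212076729924256), np.float64(0.2152270470815697))
```

Emit:
carry_out(steps=[[[0,4.5,0],0,0],[[0,4.5,0],0,0],[[0,4.5,0],0,0],[[0,4.5,0],0,0],[[0,4.5,0],0,0],[[0,4.5,0],0,0],[[0,4.5,0],0,0],[[0,4.5,0],0,0],[[0,4.5,0],0,0],[[0,4.5,0],0,0]])

```text
time: 2.4
position: [0.4542, 0.1752, 0.2946]
tool_rot: [0.804, -0.595, 0.003, 0.002]
ft_force: [1.8, 0.2, 0.4]
grip_width: 0.0872
```

Emit:
carry_out(steps=[[[0,4.0,0],0,0],[[0,2.0,0],0,0],[[0,0,0],0,0],[[0,0,0],0,0]])

```text
time: 2.8
position: [0.4561, 0.2366, 0.2934]
tool_rot: [0.803, -0.596, 0.003, 0.002]
ft_force: [-0.2, 0.0, 0.3]
grip_width: 0.0871
```

```bash
cat > case.py <<'E'
from h import *
c=snap('wrist','w_case.png'); print(np.round(c['eye'],3)); b,bl=masks(c)
print('small',fitw(c,'small',.494,.333,.020)); print('med',fitw(c,'medium',.505,.239,.018))
cv2.imwrite('pics/case_blue.png',bl)
for n,x,y,af,z0 in (('pL',.506,.243,.054,.018),('pM',.497,.336,.040,.020),('pS',.519,.152,.0315,.022)):
    u=near(c,b|bl,x,y,.03,c['fx']*.036/.4); u=cv2.morphologyEx(u,cv2.MORPH_CLOSE,np.ones((5,5),np.uint8))
    print(n,fit(lambda p:pmodel(c,u.shape,p,af,z0,.036),u,x,y))
E
python3 case.py; python3 -c "
from h import *
print(robot.get_obs()['position'])"
```

```text
[0.521 0.257 0.434]
small (np.float64(0.4961106502967798), np.float64(0.3379045294627159), np.float64(0.09638984760577074), np.float64(0.16212158532437226))
med (np.float64(0.506652689936657), np.float64(0.2418929457138886), np.float64(19.5124917458975), np.float64(0.1081054390137518))
pL (np.float64(0.5083759058747975), np.float64(0.24519384169137798), np.float64(6.447520893094918), np.float64(0.021377183137258005))
pM (np.float64(0.4977008639232017), np.float64(0.3388923107676033), np.float64(6.617254752533235), np.float64(0.044915235731287306))
pS (np.float64(0.5189759728779166), np.float64(0.1519672595548886), np.float64(6.6206624623733035), np.float64(0.040643178902777244))
[0.45619322 0.23631944 0.29342062]
```

View pics/w_case.png

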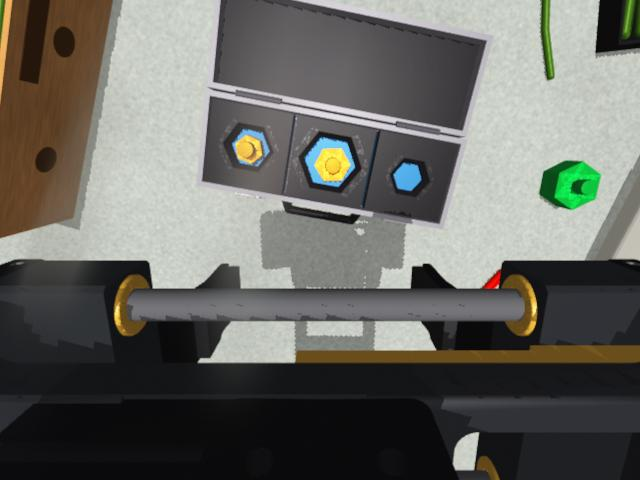

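The wrist view shows the small weight at (247,150), the medium at (333,163) and the empty small pocket at (408,177). The pocket fits agree with the 94 mm spacing at yaw 6.5°. The small weight goes first: grip it by the knob and park it on bare bench.

Emit:
carry_out(steps=[[[1.33,3.4,-2],0,0.35],[[1.33,3.4,-4],0,0.35],[[1.33,3.4,-4],0,0.35],[[0,0,-3],0,0.35],[[0,0,-2],0,0.35],[[0,0,0],0,0.35],[[0,0,0],0,0.35]], squeeze=30)

```text
time: 3.55
position: [0.5037, 0.3258, 0.1428]
tool_rot: [0.797, -0.604, 0.006, 0.001]
ft_force: [-0.0, 0.8, 1.2]
grip_width: 0.0571
```

```bash
cat > look.py <<'E'
from h import *
import sys
c=snap('wrist',sys.argv[1]); o=robot.get_obs(); print(o['position'],o['ft_force'],o['grip_width'])
for a in sys.argv[2:]:
    n,x,y,z=a.split(','); print(n,np.round(fitw(c,n,float(x),float(y),float(z)),4))
E
python3 look.py w3.png small,.496,.338,.020
```

```text
[0.50370901 0.32571797 0.14303631] [0.29412904 0.44099464 0.32477351] 0.05661704525555489
small [  0.4955   0.3375 -10.9746   0.0861]
```

View pics/w3.png

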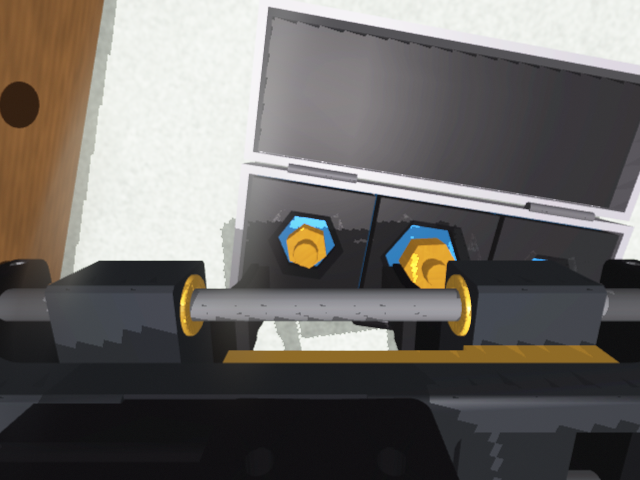

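The small knob is at (305,247), in line with the fit (0.4955, 0.3375). Correcting and descending.

Emit:
carry_out(steps=[[[-0.8,1.2,-2],0,0.45],[[0,0,-2],0,0.45],[[0,0,-1],0,0.45],[[0,0,0],0,0.45]])

```text
time: 4.0
position: [0.5011, 0.3367, 0.0993]
tool_rot: [0.795, -0.607, 0.01, -0.005]
ft_force: [-0.1, -0.2, 1.2]
grip_width: 0.048
```

Emit:
carry_out(steps=[[[-0.5,0.1,0],0,0.45],[[0,0,-1],0,0.45],[[0,0,-1],0,0.45],[[0,0,0],0,0.45]])

```text
time: 4.4
position: [0.498, 0.338, 0.0818]
tool_rot: [0.795, -0.607, 0.011, -0.008]
ft_force: [0.9, 0.3, 0.2]
grip_width: 0.0477
```

Emit:
carry_out(steps=[[[-0.25,0,-1.1],0,0.45],[[0,0,-1],0,0.45],[[0,0,0],0,0.45]])

```text
time: 4.7
position: [0.4958, 0.3382, 0.059]
tool_rot: [0.795, -0.607, 0.012, -0.008]
ft_force: [-0.3, 0.2, -0.1]
grip_width: 0.0477
```

```bash
cat > st.py <<'E'
from h import *
o=robot.get_obs(); M=R.from_quat(o['tool_rot']).as_matrix()
print(np.round(o['time'],2),np.round(o['position'],4),'zaxis',np.round(M[:,2],4),'jaw',round(np.degrees(np.arctan2(M[1,0],M[0,0])),2),o['joint_velocities'].round(3),o['ft_force'].round(1),round(o['grip_width'],4))
E
python3 st.py
```

```text
4.7 [0.4958 0.3382 0.059 ] zaxis [ 0.0283 -0.0012 -0.9996] jaw -74.75 [ 0.002 -0.005  0.003 -0.001  0.009 -0.001] [-0.3  0.2 -0.1] 0.0477
```

Emit:
carry_out(steps=[[[0,0,0.15],0,0.8],[[0,0,0],0,1],[[0,0,0],0,1],[[0,0,0],0,1],[[0,0,0],0,1]], squeeze=30)

```text
time: 5.2
position: [0.4958, 0.3382, 0.0604]
tool_rot: [0.795, -0.607, 0.012, -0.008]
ft_force: [0.8, -0.5, -1.4]
grip_width: 0.0169
```

Emit:
carry_out(steps=[[[0,0,1],0,1],[[0,0,2],0,1],[[0,0,2],0,1],[[0,0,2],0,1],[[0,0,0],0,1]])

```text
time: 5.7
position: [0.495, 0.3378, 0.1342]
tool_rot: [0.795, -0.607, 0.011, -0.007]
ft_force: [1.7, 0.3, -1.0]
grip_width: 0.0167
```

```bash
python3 st.py; python3 look.py w4.png; python3 - <<'E'
from h import *
im=cv2.imread('pics/w4.png'); s=cv2.imread('pics/scene0.png')
c=snap('scene','s4.png'); s=cv2.cvtColor(c['pixels'],cv2.COLOR_RGB2BGR)[150:270,320:480]
o=np.zeros((600,640,3),np.uint8); o[:240]=cv2.resize(im,(320,240)).repeat(1,0)[:, :].repeat(1,1) if 0 else cv2.resize(im[160:400],(640,240)); o[240:600,:480]=cv2.resize(s,None,fx=3,fy=3)
cv2.imwrite('pics/v4.png',o)
E
```

```text
5.7 [0.495  0.3378 0.1342] zaxis [ 0.0266 -0.0019 -0.9996] jaw -74.74 [-0.     0.022  0.028  0.    -0.007 -0.001] [ 1.7  0.3 -1. ] 0.0167
[0.49405619 0.33741517 0.13292517] [ 0.24555845  0.29911352 -2.09965675] 0.01726072960662621
```

View pics/v4.png

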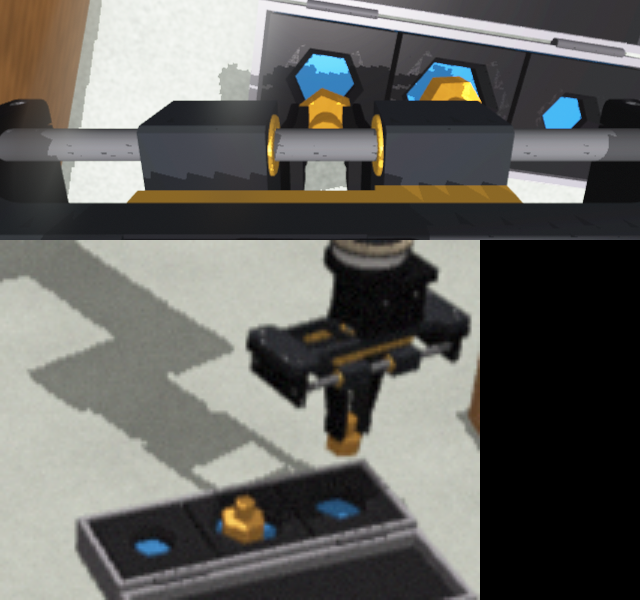

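The small weight is held in the jaws: in the wrist crop it shows at (325,110), and the medium pocket is empty. Moving to bare bench near (0.50, 0.03).

Emit:
carry_out(steps=[[[0,-2,4],0,1],[[0,-4,4],0,1],[[0,-4,0],0,1],[[0,-4,0],0,1],[[0,-4,0],0,1],[[0,-4,0],0,1],[[0,-4,0],0,1],[[0,-3,0],0,1],[[0,0,0],0,1]])

```text
time: 6.7
position: [0.4862, 0.0393, 0.2003]
tool_rot: [0.796, -0.605, 0.004, 0.003]
ft_force: [-0.1, 0.9, -0.7]
grip_width: 0.017
```

```bash
python3 st.py
```

```text
6.7 [0.4862 0.0393 0.2003] zaxis [ 0.0025 -0.0083 -1.    ] jaw -74.46 [0.016 0.012 0.021 0.038 0.002 0.011] [-0.1  0.9 -0.7] 0.017
```

Emit:
carry_out(steps=[[[0.7,-0.5,-2.5],0,1],[[0.7,-0.5,-2.5],0,1],[[0,0,-2.5],0,1],[[0,0,-2.5],0,1],[[0,0,-2],0,1],[[0,0,-1],0,1],[[0,0,0],0,1]])

```text
time: 7.4
position: [0.4976, 0.0318, 0.0612]
tool_rot: [0.795, -0.606, -0.001, 0.004]
ft_force: [-1.0, -0.9, -1.4]
grip_width: 0.017
```

```bash
python3 st.py
```

```text
7.4 [0.4976 0.0318 0.0612] zaxis [-0.0051 -0.005  -1.    ] jaw -74.6 [ 0.01   0.006 -0.     0.004  0.004  0.002] [-1.  -0.9 -1.4] 0.017
```

Emit:
carry_out(steps=[[[0,0,-1.0],0,1],[[0,0,-0.5],0,1],[[0,0,-0.15],0,1],[[0,0,-0.1],0,1],[[0,0,-0.1],0,1]])

```text
time: 7.9
position: [0.4992, 0.0325, 0.0432]
tool_rot: [0.796, -0.606, 0.001, 0.002]
ft_force: [0.7, 0.4, -0.4]
grip_width: 0.0171
```

Emit:
carry_out(steps=[[[0,0,-0.1],0,1],[[0,0,-0.1],0,1],[[0,0,-0.1],0,1]])

```text
time: 8.2
position: [0.5, 0.0323, 0.041]
tool_rot: [0.796, -0.606, 0.002, 0.002]
ft_force: [-0.4, -0.0, -0.0]
grip_width: 0.0167
```

Emit:
carry_out(steps=[[[0,0,-0.1],0,1],[[0,0,0],0,1]])

```text
time: 8.4
position: [0.4999, 0.0322, 0.0404]
tool_rot: [0.796, -0.606, 0.002, 0.002]
ft_force: [-0.8, 0.8, -0.9]
grip_width: 0.017
```

Emit:
carry_out(steps=[[[0,0,-0.12],0,1],[[0,0,0],0,1],[[0,0,0],0,1]])

```text
time: 8.7
position: [0.4999, 0.032, 0.0405]
tool_rot: [0.796, -0.606, 0.003, 0.002]
ft_force: [0.2, 0.8, -0.2]
grip_width: 0.0167
```

```bash
for i in 1 2 3; do python3 -c "
from h import *
c=cams.camera('top'); o=robot.get_obs(); print(o['ft_force'].round(2),o['position'].round(4))"; done
```

```text
[-0.58  0.22 -0.62] [0.4999 0.032  0.0404]
[-0.92 -0.43  1.53] [0.4998 0.032  0.0404]
[-1.47 -0.83  1.69] [0.4998 0.032  0.0404]
```

It's in contact, since z no longer follows the command. Releasing and rising.

Emit:
carry_out(steps=[[[0,0,0],0,0.5],[[0,0,0],0,0.5],[[0,0,0],0,0.5],[[0,0,2],0,0.5],[[0,0,4],0,0.4],[[0,0,4],0,0.4],[[0,3,4],0,0.4],[[-1.5,4,2],0,0.4],[[-1.5,4,0],0,0.4],[[-1.5,4,0],0,0.4]])

```text
time: 9.85
position: [0.4571, 0.1821, 0.2058]
tool_rot: [0.792, -0.61, 0.004, -0.001]
ft_force: [-1.3, 0.0, -0.3]
grip_width: 0.0522
```

Emit:
carry_out(steps=[[[0,4,0],0,0.4],[[0,2,0],0,0.4],[[0,0,0],0,0.4]])

```text
time: 10.15
position: [0.4535, 0.2485, 0.2068]
tool_rot: [0.794, -0.608, 0.004, -0.001]
ft_force: [0.1, 0.6, -0.6]
grip_width: 0.0525
```

```bash
python3 st.py;  sed -i 's/^print(.small.*$/print("small",fitw(c,"small",.50,.032,0)); print("med",fitw(c,"medium",.505,.240,.018))/' case.py; python3 case.py
```

```text
10.15 [0.4535 0.2485 0.2068] zaxis [ 0.0075 -0.0023 -1.    ] jaw -74.84 [-0.001 -0.007  0.012 -0.02  -0.001 -0.002] [ 0.1  0.6 -0.6] 0.0525
[0.518 0.267 0.348]
small (np.float64(0.4988115220698275), np.float64(0.03254856153260102), np.float64(-6.5828962599804015), np.float64(0.13253581582797358))
med (np.float64(0.5068336129473653), np.float64(0.24192735524149636), np.float64(17.620239520282368), np.float64(0.1245560205034294))
pL (np.float64(0.5063572867254057), np.float64(0.24359880697403366), np.float64(9.757705999553245), np.float64(0.10266177352502548))
pM (np.float64(0.4976710947717324), np.float64(0.33887999242532435), np.float64(6.58156013234327), np.float64(0.026386445275273118))
pS (np.float64(0.5190575146242729), np.float64(0.15190241603623011), np.float64(6.433184082749577), np.float64(0.03778500606208035))
```

View pics/w_case.png

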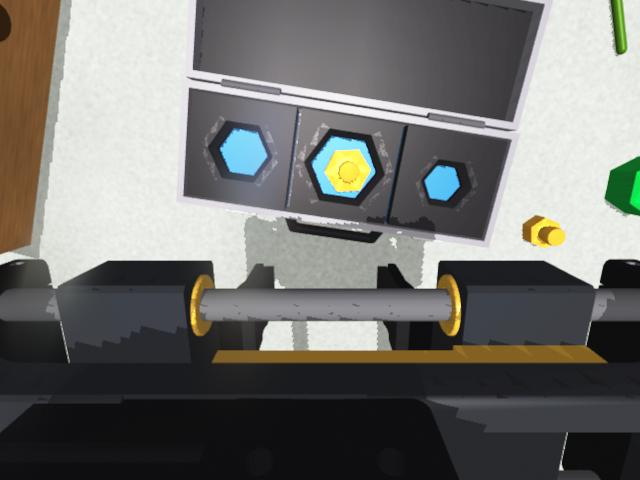

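The parked small weight stands at (540,233), the medium is at (348,170) in the large pocket, and the medium pocket is clear.

```bash
sed -i 's/(12,110,60),(32,255,255)/(10,70,40),(38,255,255)/' h.py; python3 look.py w5.png medium,.507,.242,.018 small,.50,.032,0; python3 -c "
from h import *
im=cv2.imread('pics/w5.png')[130:210,300:400]; print(cv2.cvtColor(im,cv2.COLOR_BGR2HSV)[::12,30:70:8].tolist())" | head -c 900
```

```text
[0.453535   0.24631501 0.20654345] [ 0.42969664 -1.03451636 -0.35352953] 0.05204231856648569
medium [ 0.5066  0.242  18.3304  0.0834]
small [ 0.4988  0.0312 -6.0911  0.1051]
[[[135, 28, 36], [140, 20, 38], [150, 6, 92], [162, 10, 124], [165, 4, 120]], [[95, 106, 254], [95, 108, 254], [95, 109, 254], [96, 113, 254], [100, 139, 246]], [[97, 112, 252], [30, 145, 255], [28, 176, 255], [30, 146, 255], [96, 122, 253]], [[30, 159, 255], [19, 200, 222], [29, 171, 255], [27, 180, 255], [30, 142, 255]], [[28, 178, 255], [29, 141, 254], [27, 185, 254], [21, 197, 242], [27, 179, 255]], [[97, 130, 252], [25, 115, 251], [22, 61, 245], [115, 14, 220], [144, 34, 37]], [[158, 12, 83], [135, 11, 46], [105, 13, 40], [110, 19, 40], [160, 9, 89]]]
```

Emit:
carry_out(steps=[[[1.8,-0.1,-2.5],0,0.45],[[1.8,-0.1,-2.5],0,0.45],[[1.5,-0.1,-2.5],0,0.45],[[0,0,-2],0,0.45],[[0,0,-1],0,0.45],[[0,0,0],0,0.45]])

```text
time: 10.85
position: [0.5079, 0.2347, 0.0982]
tool_rot: [0.791, -0.612, 0.005, 0.0]
ft_force: [0.1, 0.4, 0.3]
grip_width: 0.0478
```

```bash
python3 st.py
```

```text
10.85 [0.5079 0.2347 0.0982] zaxis [ 0.0073 -0.0056 -1.    ] jaw -75.47 [-0.021 -0.006  0.004 -0.003  0.01  -0.006] [0.1 0.4 0.3] 0.0478
```

Emit:
carry_out(steps=[[[-0.15,0.7,-0.5],0,0.45],[[0,0,-1],0,0.45],[[0,0,-1],0,0.45],[[0,0,-0.5],0,0.45],[[0,0,0],0,0.45]])

```text
time: 11.35
position: [0.507, 0.2418, 0.0685]
tool_rot: [0.791, -0.612, 0.006, -0.001]
ft_force: [0.4, -0.4, 1.1]
grip_width: 0.0479
```

Emit:
carry_out(steps=[[[0,0,-0.6],0,0.45],[[0,0,0],0,0.45],[[0,0,0],0,1],[[0,0,0],0,1],[[0,0,0],0,1],[[0,0,0],0,1]], squeeze=35)

```text
time: 11.95
position: [0.5076, 0.2423, 0.0628]
tool_rot: [0.791, -0.612, 0.006, -0.002]
ft_force: [0.1, 0.5, 0.1]
grip_width: 0.0234
```

```bash
python3 st.py
```

```text
11.95 [0.5076 0.2423 0.0628] zaxis [ 0.0127 -0.0044 -0.9999] jaw -75.47 [ 0.    -0.003 -0.001  0.     0.    -0.   ] [0.1 0.5 0.1] 0.0234
```

Emit:
carry_out(steps=[[[0,0,1],0,1],[[0,0,1.5],0,1],[[0,0,1.5],0,1],[[0,0,1.5],0,1],[[-0.3,3,0],-4,1],[[-0.3,3,0],-4,1],[[-0.3,3,0],-4,1],[[0,0,0],0,1],[[0,0,0],0,1]])

```text
time: 12.85
position: [0.497, 0.3339, 0.124]
tool_rot: [0.719, -0.695, 0.006, -0.001]
ft_force: [0.8, 0.4, -2.2]
grip_width: 0.0162
```

```bash
python3 st.py
```

```text
12.85 [0.497  0.3339 0.124 ] zaxis [ 0.0103 -0.0059 -0.9999] jaw -88.07 [ 0.026 -0.004 -0.011  0.019  0.     0.012] [ 0.8  0.4 -2.2] 0.0162
```

Emit:
carry_out(steps=[[[0.17,0.53,0],0.8,1],[[0,0,-1],0,1],[[0,0,-1],0,1],[[0,0,-0.8],0,1],[[0,0,0],0,1],[[0,0,0],0,1]])

```text
time: 13.45
position: [0.4982, 0.3358, 0.0924]
tool_rot: [0.723, -0.691, 0.005, 0.001]
ft_force: [0.1, 0.1, -1.7]
grip_width: 0.016
```

```bash
python3 st.py; python3 look.py w6.png; python3 -c "
import cv2
im=cv2.imread('pics/w6.png')[180:330,200:440]; cv2.imwrite('pics/w6c.png',cv2.resize(im,None,fx=3,fy=3))"
```

```text
13.45 [0.4982 0.3358 0.0924] zaxis [ 0.0062 -0.0083 -0.9999] jaw -87.35 [-0.007  0.016  0.011 -0.001 -0.    -0.   ] [ 0.1  0.1 -1.7] 0.016
[0.49799876 0.33575127 0.09237129] [-0.93264101  0.31445899 -1.47883262] 0.016391819305361526
```

View pics/w6c.png

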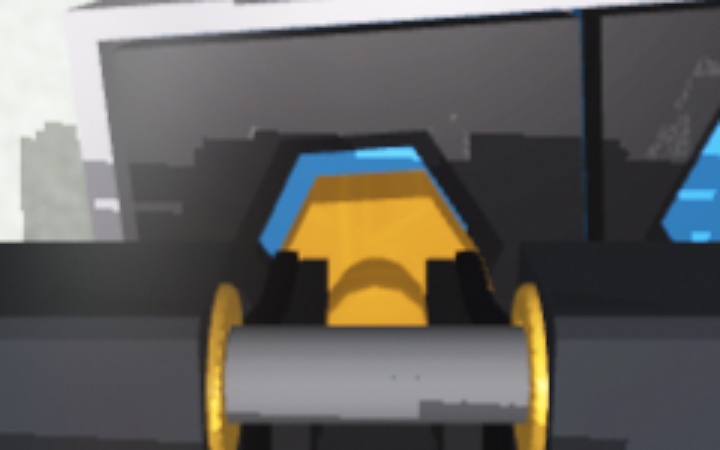

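The medium is held with its edges parallel to the pocket's. It has to go about 3 mm left (+y), which agrees with the computed offset.

Emit:
carry_out(steps=[[[0.05,0.35,0],0,1],[[0,0.03,-0.8],0,1],[[0,0,-0.8],0,1],[[0,0,0],0,1]])

```text
time: 13.9
position: [0.4978, 0.3395, 0.0775]
tool_rot: [0.723, -0.69, 0.005, 0.002]
ft_force: [-0.1, -0.1, -3.2]
grip_width: 0.0159
```

```bash
python3 st.py
```

```text
13.9 [0.4978 0.3395 0.0775] zaxis [ 0.0044 -0.0096 -0.9999] jaw -87.33 [ 0.001 -0.009 -0.005 -0.007  0.011  0.001] [-0.1 -0.1 -3.2] 0.0159
```

Emit:
carry_out(steps=[[[0.1,-0.02,-0.3],0,1],[[0,0,-0.4],0,1],[[0,0,-0.3],0,1],[[0,0,-0.1],0,1]])

```text
time: 14.3
position: [0.4993, 0.3397, 0.0712]
tool_rot: [0.724, -0.69, 0.005, 0.001]
ft_force: [-1.3, -1.0, -0.4]
grip_width: 0.0164
```

```bash
python3 st.py
```

```text
14.3 [0.4993 0.3397 0.0712] zaxis [ 0.006  -0.0094 -0.9999] jaw -87.27 [ 0.001 -0.003 -0.002 -0.006  0.004 -0.   ] [-1.3 -1.  -0.4] 0.0164
```

Emit:
carry_out(steps=[[[-0.03,-0.03,-0.3],0,1],[[0,0,-0.2],0,1],[[0,0,0],0,1]])

```text
time: 14.6
position: [0.4992, 0.3396, 0.0715]
tool_rot: [0.724, -0.69, 0.006, 0.001]
ft_force: [1.1, -0.4, -3.0]
grip_width: 0.0165
```

```bash
python3 st.py
```

```text
14.6 [0.4992 0.3396 0.0715] zaxis [ 0.0081 -0.0091 -0.9999] jaw -87.24 [-0.    -0.013 -0.    -0.     0.016  0.001] [ 1.1 -0.4 -3. ] 0.0165
```

```bash
python3 look.py w7.png; python3 -c "
from h import *
im=cv2.imread('pics/w7.png')[180:330,200:440]; a=cv2.resize(im,(480,300))
c=snap('scene'); s=cv2.cvtColor(c['pixels'],cv2.COLOR_RGB2BGR); u,v=map(int,proj(c,(.499,.339,.05))); print(u,v)
cv2.imwrite('pics/w7c.png',np.vstack([a,cv2.resize(s[v-30:v+20,u-40:u+40],(480,300),interpolation=cv2.INTER_CUBIC)]))"
```

```text
[0.49926303 0.33964472 0.07128445] [-0.54562121 -0.45224498 -2.11241445] 0.016461229206752855
433 232
```

View pics/w7c.png

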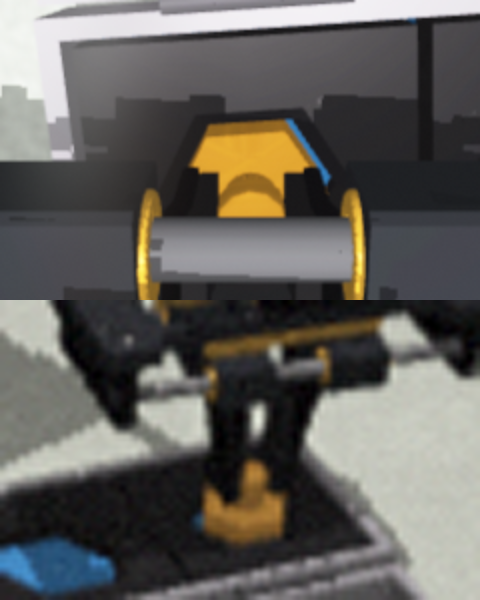

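Not home yet: the block bears on the far (+x) and left (+y) flare, and blue still shows on the right. Nudging −x, −y.

Emit:
carry_out(steps=[[[-0.15,-0.15,0.25],0,1],[[0,0,-0.2],0,1],[[0,0,-0.2],0,1],[[0,0,-0.2],0,1],[[0,0,0],0,1]])

```text
time: 15.2
position: [0.4983, 0.3387, 0.0715]
tool_rot: [0.724, -0.69, 0.006, -0.0]
ft_force: [-0.4, -0.5, -3.2]
grip_width: 0.0165
```

```bash
python3 st.py
```

```text
15.2 [0.4983 0.3387 0.0715] zaxis [ 0.0089 -0.0081 -0.9999] jaw -87.26 [ 0.    -0.012 -0.005  0.003  0.013  0.   ] [-0.4 -0.5 -3.2] 0.0165
```

Emit:
carry_out(steps=[[[0,0,-0.6],0,1],[[0,0,-0.6],0,1]])

```text
time: 15.4
position: [0.4996, 0.3392, 0.0696]
tool_rot: [0.724, -0.69, 0.007, -0.001]
ft_force: [-11.6, -7.3, 48.9]
grip_width: 0.0164
```

```bash
python3 st.py
```

```text
15.4 [0.4996 0.3392 0.0696] zaxis [ 0.0123 -0.0078 -0.9999] jaw -87.19 [ 0.003  0.003  0.    -0.008 -0.007  0.003] [-11.6  -7.3  48.9] 0.0164
```

Contact reaction (−12, −7, +49) N: the flare pushes toward −x, −y. Easing up and shifting that way.

Emit:
carry_out(steps=[[[-0.25,-0.15,0.3],0,1],[[-0.05,-0.05,0],0,1],[[0,0,-0.3],0,1],[[0,0,-0.3],0,1]])

```text
time: 15.8
position: [0.4983, 0.338, 0.0697]
tool_rot: [0.724, -0.69, 0.008, -0.004]
ft_force: [-7.5, -3.8, 38.0]
grip_width: 0.0165
```

```bash
python3 st.py
```

```text
15.8 [0.4983 0.338  0.0697] zaxis [ 0.0169 -0.0055 -0.9998] jaw -87.2 [ 0.001  0.005 -0.006 -0.004 -0.002  0.001] [-7.5 -3.8 38. ] 0.0165
```

The z at contact (0.0715 unloaded) fits a weight on the floor if the knob was caught about 6 mm high as the fingers finished closing during the lift. I'll unload and compare model heights in the scene camera before releasing.

Emit:
carry_out(steps=[[[0,0,0.12],0,1],[[0,0,0],0,1]])

```text
time: 16.0
position: [0.4987, 0.3382, 0.07]
tool_rot: [0.724, -0.69, 0.008, -0.004]
ft_force: [-1.0, -0.1, 6.0]
grip_width: 0.0167
```

```bash
python3 st.py; python3 - <<'E'
from h import *
c=snap('scene'); b,_=masks(c); b=near(c,b,.4985,.338,.045,16)
print('brass v range', np.where(b.any(1))[0][[0,-1]], 'u', np.where(b.any(0))[0][[0,-1]], b.sum()//255)
for zb in (.018,.020,.0265,.03):
    m=wmodel(c,b.shape,(.4985,.338,np.radians(6.6)),'medium',zb)>128
    # part hidden by the foam rim
    print(zb,'model v',np.where(m.any(1))[0][[0,-1]],'u',np.where(m.any(0))[0][[0,-1]],'near top edge v',[round(proj(c,(.4985+.018,.338,z))[1],1) for z in (zb+.02,zb,)])
print('rim hides below v', proj(c,(.4977+.025,.3389,.036)))
col=int(proj(c,(.4985,.338,.04))[0]); print(col, b[215:250,col-3:col+4].astype(bool).astype(int).sum(1))
w=snap('wrist'); b,bl=masks(w); t=pmodel(w,b.shape,(.4977,.3389,np.radians(6.55)),.040,.020,.036)
print('wrist blue px in pocket', (bl&t).astype(bool).sum(), (b&t).astype(bool).sum())
for zb in (.020,.0265):
  m=wmodel(w,b.shape,(.4985,.338,np.radians(6.6)),'medium',zb)>128
  print(zb,'top row of brass model',np.where(m.any(1))[0][0],'actual',np.where(near(w,b,.4985,.338,.04,45).any(1))[0][0])
  r=np.where(near(w,b,.4985,.338,.04,45)[255])[0]; rm=np.where(m[255])[0]; print(r[[0,-1]],rm[[0,-1]])
E
```

```text
16.0 [0.4987 0.3382 0.07  ] zaxis [ 0.017  -0.0054 -0.9998] jaw -87.21 [ 0.001  0.004 -0.008  0.004  0.014  0.001] [-1.  -0.1  6. ] 0.0167
brass v range [218 242] u [426 440] 145
0.018 model v [228 246] u [425 440] near top edge v [np.float64(239.5), np.float64(245.2)]
0.02 model v [228 245] u [425 440] near top edge v [np.float64(238.9), np.float64(244.6)]
0.0265 model v [226 244] u [425 440] near top edge v [np.float64(237.0), np.float64(242.8)]
0.03 model v [225 243] u [426 440] near top edge v [np.float64(236.0), np.float64(241.8)]
rim hides below v (np.float64(436.0555882359393), np.float64(241.32099805406185))
432 [0 0 0 0 0 0 0 0 0 0 0 0 0 3 3 3 4 4 4 4 6 7 7 7 7 7 7 6 0 0 0 0 0 0 0]
wrist blue px in pocket 189 2097
0.02 top row of brass model 238 actual 239
[299 351] [298 353]
0.0265 top row of brass model 240 actual 239
[299 351] [299 352]
```

The knob's top row in the scene camera (228) matches the model on the floor (228), not the raised one (226). Releasing, then checking from above.

Emit:
carry_out(steps=[[[0,0,0],0,0.6],[[0,0,0],0,0.5],[[0,0,0],0,0.5],[[0,0,2],0,0.4],[[-1,-2,4],0,0.4],[[-2,-3,4],0,0.4],[[-2,-3,3],0,0.4],[[0,-2,0],0,0.4],[[0,0,0],0,0.4]])

```text
time: 17.0
position: [0.4453, 0.2357, 0.1967]
tool_rot: [0.725, -0.689, 0.007, 0.0]
ft_force: [0.2, 0.6, -1.3]
grip_width: 0.0524
```

```bash
python3 st.py; cat > case.py <<'E'
from h import *
c=snap('wrist','w_case.png'); b,bl=masks(c)
for zb in (.020,.026): print('med',zb,np.round(fitw(c,'medium',.4985,.338,zb),4))
for n,x,y,af,z0 in (('pL',.508,.245,.054,.018),('pM',.497,.336,.040,.020),('pS',.519,.152,.0315,.022)):
    u=near(c,b|bl,x,y,.03,c['fx']*.036/(c['eye'][2]-.03)); u=cv2.morphologyEx(u,cv2.MORPH_CLOSE,np.ones((5,5),np.uint8))
    print(n,np.round(fit(lambda p:pmodel(c,u.shape,p,af,z0,.036),u,x,y),4))
E
python3 case.py
python3 -c "
import cv2
im=cv2.imread('pics/w_case.png')[60:260,100:420]; cv2.imwrite('pics/v8.png',cv2.resize(im,None,fx=2,fy=2))"
```

```text
17.0 [0.4453 0.2357 0.1967] zaxis [ 0.0097 -0.0095 -0.9999] jaw -87.11 [ 0.022 -0.039 -0.006  0.026  0.011  0.008] [ 0.2  0.6 -1.3] 0.0524
med 0.02 [0.4984 0.3391 7.1281 0.0598]
med 0.026 [0.4986 0.337  7.7685 0.0712]
pL [0.5085 0.2458 6.2329 0.0659]
pM [0.4977 0.3403 5.6943 0.1856]
pS [0.5189 0.1518 7.0708 0.0351]
```

View pics/v8.png

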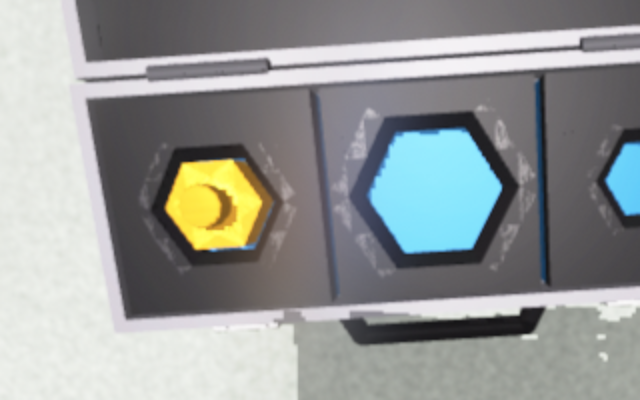

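The medium is home in its pocket at crop (212,205), with blue slivers around it and the floor-height fit better. Next, the large weight.

Emit:
carry_out(steps=[[[0,-2,4],0,0.4],[[0,-4,4],0,0.4],[[0,-4.5,0],0,0.4],[[0,-4.5,0],0,0.4],[[0,-4.5,0],0,0.4],[[0,-4.5,0],0,0.4],[[0,-4.5,0],0,0.4],[[0,-4.5,0],0,0.4],[[0,-4.5,0],0,0.4],[[0,-4.5,0],0,0.4]])

```text
time: 18.05
position: [0.4507, -0.1851, 0.2712]
tool_rot: [0.731, -0.683, 0.004, -0.002]
ft_force: [1.1, 0.7, 0.0]
grip_width: 0.0524
```

Emit:
carry_out(steps=[[[0,-4,0],0,0.4],[[0,-2,0],0,0.4],[[0,0,0],0,0.4],[[0,0,0],0,0.4]])

```text
time: 18.45
position: [0.4537, -0.2526, 0.2676]
tool_rot: [0.728, -0.685, 0.004, -0.002]
ft_force: [-0.7, 0.0, 0.8]
grip_width: 0.0521
```

```bash
python3 st.py; python3 look.py w9.png large,.5095,-.238,.12
```

```text
18.45 [ 0.4537 -0.2526  0.2676] zaxis [ 0.0079 -0.0019 -1.    ] jaw -86.49 [-0.004  0.023 -0.014  0.002 -0.006  0.003] [-0.7  0.   0.8] 0.0521
[ 0.45376461 -0.2523955   0.26771008] [ 0.21655836 -0.35333886  0.66125349] 0.05235268537607904
large [ 0.5096 -0.2381 16.5971  0.0258]
```

Emit:
carry_out(steps=[[[2.8,0.7,-1.5],0,0.45],[[2.8,0.7,-1.5],0,0.45],[[0,0,-1.5],0,0.45],[[0,0,-1],0,0.45],[[0,0,0],0,0.45]])

```text
time: 19.0
position: [0.5124, -0.2287, 0.2107]
tool_rot: [0.732, -0.682, 0.002, -0.003]
ft_force: [0.5, -0.1, 0.7]
grip_width: 0.0479
```

```bash
python3 st.py
```

```text
19.0 [ 0.5124 -0.2287  0.2107] zaxis [ 6.7e-03  8.0e-04 -1.0e+00] jaw -85.94 [ 0.023 -0.011  0.002  0.     0.012  0.004] [ 0.5 -0.1  0.7] 0.0479
```

Emit:
carry_out(steps=[[[-0.3,-0.9,0],0,0.45],[[0,0,-1],0,0.45],[[0,0,-1],0,0.45],[[0,0,-0.8],0,0.45],[[0,0,0],0,0.45]])

```text
time: 19.5
position: [0.5086, -0.238, 0.1823]
tool_rot: [0.732, -0.682, 0.003, -0.003]
ft_force: [0.3, 0.7, -0.0]
grip_width: 0.0477
```

```bash
python3 st.py
```

```text
19.5 [ 0.5086 -0.238   0.1823] zaxis [ 8.4e-03 -5.0e-04 -1.0e+00] jaw -85.96 [-0.005 -0.007 -0.007  0.001 -0.003 -0.   ] [ 0.3  0.7 -0. ] 0.0477
```

Emit:
carry_out(steps=[[[0.05,0,-0.7],0,0.45],[[0,0,0],0,0.7],[[0,0,0],0,1],[[0,0,0],0,1],[[0,0,0],0,1],[[0,0,0],0,1],[[0,0,0],0,1]], squeeze=50)

```text
time: 20.2
position: [0.5094, -0.2384, 0.175]
tool_rot: [0.731, -0.682, 0.004, -0.003]
ft_force: [-0.3, -0.6, -2.7]
grip_width: 0.016
```

```bash
python3 st.py
```

```text
20.2 [ 0.5094 -0.2384  0.175 ] zaxis [ 9.2e-03 -8.0e-04 -1.0e+00] jaw -85.99 [-0.002  0.003 -0.    -0.002 -0.001  0.002] [-0.3 -0.6 -2.7] 0.016
```

Emit:
carry_out(steps=[[[0,0,1],0,1],[[0,0,2],0,1],[[0,0,2.5],0,1],[[0,2,2],0,1],[[0,4,0],-1,1],[[0,4,0],-1,1],[[0,4,0],-1,1],[[0,4,0],-1,1],[[0,4,0],-1,1],[[0,4,0],-1,1]])

```text
time: 21.2
position: [0.5045, 0.0264, 0.2522]
tool_rot: [-0.689, 0.725, -0.0, 0.001]
ft_force: [0.2, 0.4, -6.2]
grip_width: 0.0166
```

Emit:
carry_out(steps=[[[0,4,0],-1,1],[[0,4,0],-1,1],[[0,4,0],-1,1],[[0,4,0],-1,1],[[0,3,0],0,1],[[0,2,0],0,1],[[0,0,0],0,1],[[0,0,0],0,1]])

```text
time: 22.0
position: [0.4967, 0.2505, 0.2518]
tool_rot: [-0.666, 0.746, 0.003, -0.002]
ft_force: [-0.7, 0.2, -5.2]
grip_width: 0.0167
```

```bash
python3 st.py
```

```text
22.0 [0.4967 0.2505 0.2518] zaxis [-0.0068  0.0018 -1.    ] jaw -96.56 [ 0.02   0.001 -0.     0.013  0.003  0.002] [-0.7  0.2 -5.2] 0.0167
```

Emit:
carry_out(steps=[[[0.6,-0.3,-2],0.6,1],[[0.5,-0.25,-2.5],0,1],[[0,0,-2.5],0,1],[[0,0,-2.5],0,1],[[0,0,-2],0,1],[[0,0,-1],0,1],[[0,0,0],0,1],[[0,0,0],0,1]])

```text
time: 22.8
position: [0.5093, 0.2366, 0.125]
tool_rot: [-0.667, 0.745, 0.001, -0.002]
ft_force: [0.8, 0.1, -4.9]
grip_width: 0.0163
```

```bash
python3 st.py
```

```text
22.8 [0.5093 0.2366 0.125 ] zaxis [-0.0056 -0.001  -1.    ] jaw -96.39 [-0.01   0.     0.    -0.001  0.003 -0.002] [ 0.8  0.1 -4.9] 0.0163
```

Emit:
carry_out(steps=[[[-0.1,0.8,0],0.5,1],[[0,0,-1],0,1],[[0,0,-1],0,1],[[0,0,0],0,1],[[0,0,0],0,1]])

```text
time: 23.3
position: [0.5106, 0.2461, 0.1068]
tool_rot: [-0.67, 0.742, -0.0, 0.001]
ft_force: [-0.8, -0.0, -4.2]
grip_width: 0.0163
```

```bash
python3 st.py; python3 look.py w10.png;  python3 -c "
import cv2
im=cv2.imread('pics/w10.png')[180:330,200:440]; cv2.imwrite('pics/w10c.png',cv2.resize(im,None,fx=3,fy=3))"
```

```text
23.3 [0.5106 0.2461 0.1068] zaxis [ 1.5e-03  7.0e-04 -1.0e+00] jaw -95.82 [ 0.003  0.011  0.007  0.001 -0.003  0.   ] [-0.8 -0.  -4.2] 0.0163
[0.51037434 0.24600676 0.10669947] [-0.38192906 -0.34571188 -4.68599963] 0.016146097065243968
```

View pics/w10c.png

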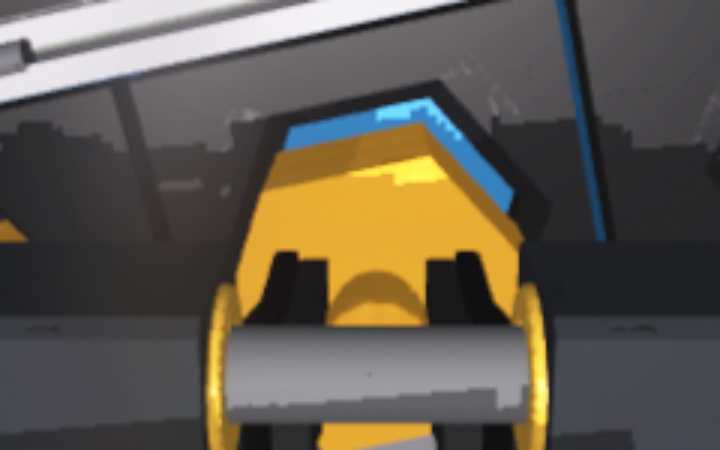

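Edges are parallel and the weight sits slightly to +y, as computed. Correcting and lowering.

Emit:
carry_out(steps=[[[-0.2,-0.12,0],0,1],[[0,0,-0.8],0,1],[[0,0,-0.6],0,1],[[0,0,0],0,1]])

```text
time: 23.75
position: [0.5084, 0.2447, 0.092]
tool_rot: [-0.67, 0.742, -0.0, 0.001]
ft_force: [-0.7, -0.2, -5.0]
grip_width: 0.0162
```

```bash
python3 st.py
```

```text
23.75 [0.5084 0.2447 0.092 ] zaxis [ 1.9e-03  8.0e-04 -1.0e+00] jaw -95.83 [ 0.    -0.002  0.002  0.003 -0.    -0.   ] [-0.7 -0.2 -5. ] 0.0162
```

Bottom at about 0.037; inserting.

Emit:
carry_out(steps=[[[0,0,-0.6],0,1],[[0,0,-0.5],0,1],[[0,0,-0.3],0,1]])

```text
time: 24.05
position: [0.5088, 0.2447, 0.0769]
tool_rot: [-0.67, 0.742, -0.0, 0.001]
ft_force: [0.4, -0.2, -6.2]
grip_width: 0.0161
```

```bash
python3 st.py
```

```text
24.05 [0.5088 0.2447 0.0769] zaxis [ 0.0025  0.001  -1.    ] jaw -95.84 [ 0.     0.055  0.015 -0.    -0.065 -0.002] [ 0.4 -0.2 -6.2] 0.0161
```

Already well inside (bottom about 0.022, below the flare) with no contact.

Emit:
carry_out(steps=[[[0,0,-0.2],0,1],[[0,0,-0.15],0,1],[[0,0,-0.1],0,1]])

```text
time: 24.35
position: [0.5084, 0.2448, 0.0729]
tool_rot: [-0.67, 0.742, -0.0, 0.001]
ft_force: [-3.1, -0.9, 9.7]
grip_width: 0.0161
```

```bash
python3 st.py
```

```text
24.35 [0.5084 0.2448 0.0729] zaxis [ 1.2e-03  9.0e-04 -1.0e+00] jaw -95.85 [ 0.001  0.003  0.    -0.002 -0.004  0.002] [-3.1 -0.9  9.7] 0.0161
```

On the floor, as expected at 0.073. Releasing and going to the small weight.

Emit:
carry_out(steps=[[[0,0,0],0,0.6],[[0,0,0],0,0.5],[[0,0,0],0,0.5],[[0,0,2],0,0.4],[[0,0,4],0,0.4],[[-1.5,-3,4],0,0.4],[[-1.5,-4,2],0,0.4],[[-1.5,-4,0],0,0.4],[[0,-4,0],0,0.4],[[0,-2,0],0,0.4]])

```text
time: 25.35
position: [0.4686, 0.0743, 0.2005]
tool_rot: [-0.673, 0.74, -0.007, 0.009]
ft_force: [0.4, 0.4, -0.5]
grip_width: 0.052
```

Emit:
carry_out(steps=[[[0,0,0],0,0.4],[[0,0,0],0,0.4]])

```text
time: 25.55
position: [0.4693, 0.0719, 0.2015]
tool_rot: [-0.671, 0.741, -0.008, 0.01]
ft_force: [-0.4, -0.5, -0.1]
grip_width: 0.052
```

```bash
python3 st.py; python3 look.py w11.png small,.499,.032,0 large,.5085,.245,.018
```

```text
25.55 [0.4693 0.0719 0.2015] zaxis [ 0.0246  0.0016 -0.9997] jaw -95.71 [-0.017 -0.008  0.    -0.004 -0.002 -0.002] [-0.4 -0.5 -0.1] 0.052
[0.46934272 0.07218735 0.20147203] [0.23151041 0.21883537 0.40740225] 0.05242773222239018
small [ 0.4988  0.0315 -6.6117  0.069 ]
large [  0.5113   0.2566 -17.1063   0.2341]
```

View pics/w11.png

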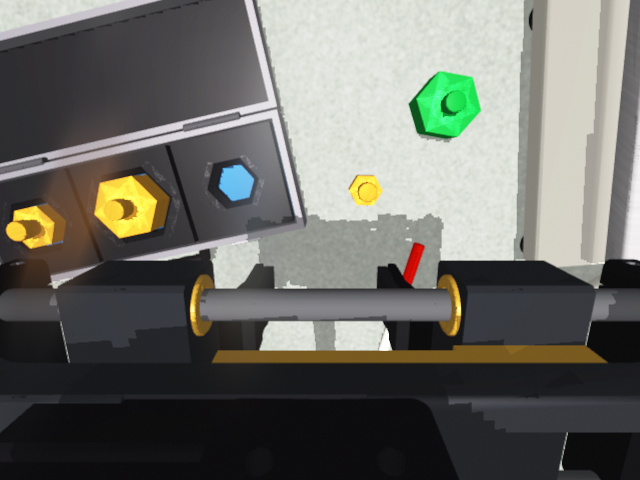

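The large sits in the big pocket at (130,205) and the small is on the bench at (366,190). Fetching the small.

Emit:
carry_out(steps=[[[1,-1.3,-2.5],0,0.45],[[1,-1.3,-2.5],0,0.45],[[0.8,-1.3,-2.5],0,0.45],[[0,0,-2],0,0.45],[[0,0,-1],0,0.45],[[0,0,0],0,0.45]])

```text
time: 26.2
position: [0.5016, 0.039, 0.0935]
tool_rot: [-0.675, 0.737, -0.01, 0.013]
ft_force: [0.5, -0.4, 0.4]
grip_width: 0.0481
```

```bash
python3 st.py
```

```text
26.2 [0.5016 0.039  0.0935] zaxis [ 0.0318  0.0026 -0.9995] jaw -95.04 [ 0.019 -0.001 -0.007  0.004  0.01   0.003] [ 0.5 -0.4  0.4] 0.0481
```

Emit:
carry_out(steps=[[[-0.35,-0.75,0],0,0.45],[[0,0,-1.5],0,0.45],[[0,0,-1.5],0,0.45],[[0,0,-1],0,0.45],[[0,0,-0.3],0,0.45],[[0,0,0],0,0.45]])

```text
time: 26.8
position: [0.5002, 0.0322, 0.054]
tool_rot: [-0.677, 0.736, -0.013, 0.015]
ft_force: [0.2, -0.7, 0.4]
grip_width: 0.048
```

```bash
python3 st.py
```

```text
26.8 [0.5002 0.0322 0.054 ] zaxis [ 0.0408  0.0012 -0.9992] jaw -94.74 [-0.    -0.011 -0.    -0.001  0.003 -0.003] [ 0.2 -0.7  0.4] 0.048
```

Tool tilt has drifted to 2.3°. A quick rise undid that earlier, so I'll reset before gripping.

Emit:
carry_out(steps=[[[0,0,4.5],0,0.45],[[0,0,4.5],0,0.45],[[0,0,4.5],0,0.45],[[0,0,0],0,0.45],[[0,0,0],0,0.45]])

```text
time: 27.3
position: [0.4986, 0.0324, 0.1927]
tool_rot: [-0.677, 0.736, -0.012, 0.014]
ft_force: [-0.9, 1.0, -0.1]
grip_width: 0.048
```

```bash
python3 st.py
```

```text
27.3 [0.4986 0.0324 0.1927] zaxis [ 0.0364  0.0019 -0.9993] jaw -94.72 [ 0.004 -0.059 -0.037  0.002  0.009 -0.001] [-0.9  1.  -0.1] 0.048
```

Not reversible this way. A 2° tilt about the jaw axis does not harm the grip, so I'll go on.

Emit:
carry_out(steps=[[[0,0,-3],0,0.45],[[0,0,-3],0,0.45],[[0,0,-3],0,0.45],[[0,0,-3],0,0.45],[[0,0,-1.5],0,0.45],[[0,0,0],0,0.45]])

```text
time: 27.9
position: [0.4968, 0.0326, 0.052]
tool_rot: [-0.677, 0.735, -0.012, 0.014]
ft_force: [-0.4, -0.4, 0.4]
grip_width: 0.0477
```

```bash
python3 st.py
```

```text
27.9 [0.4968 0.0326 0.052 ] zaxis [ 0.0374  0.0016 -0.9993] jaw -94.7 [ 0.     0.008  0.008 -0.     0.001 -0.001] [-0.4 -0.4  0.4] 0.0477
```

Emit:
carry_out(steps=[[[0.12,-0.1,-0.8],0,0.45],[[0,0,-0.3],0,0.45],[[0,0,0],0,0.8],[[0,0,0],0,1],[[0,0,0],0,1],[[0,0,0],0,1],[[0,0,0],0,1],[[0,0,0],0,1]], squeeze=30)

```text
time: 28.7
position: [0.4993, 0.0314, 0.0424]
tool_rot: [-0.677, 0.735, -0.014, 0.016]
ft_force: [0.6, 0.4, -1.6]
grip_width: 0.0168
```

```bash
python3 st.py
```

```text
28.7 [0.4993 0.0314 0.0424] zaxis [ 0.0415  0.001  -0.9991] jaw -94.68 [-0.002 -0.004  0.001 -0.001  0.    -0.001] [ 0.6  0.4 -1.6] 0.0168
```

Emit:
carry_out(steps=[[[0,0,1],0,1],[[0,0,3],0,1],[[0,0,4],0,1],[[0,0,4.5],0,1],[[0,0,4.5],0,1],[[0,0,4.5],0,1],[[0.5,-4,1],0,1],[[0.5,-4,0],0,1],[[0.5,-4,0],0,1],[[0.5,-4,0],0,1]])

```text
time: 29.7
position: [0.5137, -0.1269, 0.2838]
tool_rot: [-0.681, 0.732, -0.015, 0.016]
ft_force: [1.1, 1.0, -0.7]
grip_width: 0.0171
```

Emit:
carry_out(steps=[[[0.5,-4,0],0,1],[[0.5,-4,0],0,1],[[0.5,-3,0],0,1],[[0,0,0],0,1],[[0,0,0],0,1]])

```text
time: 30.2
position: [0.5266, -0.2458, 0.2866]
tool_rot: [-0.679, 0.734, -0.016, 0.016]
ft_force: [-0.7, -0.2, -1.5]
grip_width: 0.017
```

```bash
python3 st.py
```

```text
30.2 [ 0.5266 -0.2458  0.2866] zaxis [ 0.0454 -0.0022 -0.999 ] jaw -94.45 [-0.024  0.004 -0.018 -0.011 -0.01  -0.002] [-0.7 -0.2 -1.5] 0.017
```

Emit:
carry_out(steps=[[[0.6,0,-2],0,1],[[0.6,0,-2],0,1],[[0,0,-2],0,1],[[0,0,-2],0,1],[[0,0,-1],0,1],[[0,0,-0.5],0,1],[[0,0,0],0,1]])

```text
time: 30.9
position: [0.5369, -0.2368, 0.1918]
tool_rot: [-0.682, 0.731, -0.015, 0.017]
ft_force: [1.1, 0.1, -0.7]
grip_width: 0.0171
```

```bash
python3 st.py
```

```text
30.9 [ 0.5369 -0.2368  0.1918] zaxis [ 4.51e-02  1.00e-04 -9.99e-01] jaw -94.05 [ 0.008 -0.015 -0.005  0.001  0.004  0.002] [ 1.1  0.1 -0.7] 0.0171
```

Emit:
carry_out(steps=[[[0.2,-0.8,-0.5],0,1],[[0,0,-1],0,1],[[0,0,-0.6],0,1],[[0,0,-0.2],0,1],[[0,0,0],0,1]])

```text
time: 31.4
position: [0.5405, -0.2465, 0.1696]
tool_rot: [-0.681, 0.731, -0.018, 0.017]
ft_force: [0.7, 0.5, -0.9]
grip_width: 0.0173
```

```bash
python3 st.py
```

```text
31.4 [ 0.5405 -0.2465  0.1696] zaxis [ 0.0495 -0.0031 -0.9988] jaw -94.05 [-0.002  0.003 -0.003 -0.001 -0.003  0.001] [ 0.7  0.5 -0.9] 0.0173
```

7 mm to go, in small steps.

Emit:
carry_out(steps=[[[-0.1,0.1,-0.3],0,1],[[0,0,-0.2],0,1],[[0,0,-0.15],0,1],[[0,0,-0.1],0,1]])

```text
time: 31.8
position: [0.5398, -0.2456, 0.1621]
tool_rot: [-0.681, 0.731, -0.019, 0.017]
ft_force: [0.6, 0.6, 3.7]
grip_width: 0.0166
```

```bash
python3 st.py
```

```text
31.8 [ 0.5398 -0.2456  0.1621] zaxis [ 0.0506 -0.0037 -0.9987] jaw -94.05 [-0.001  0.006 -0.003  0.004 -0.018 -0.001] [0.6 0.6 3.7] 0.0166
```

Light contact (+4 N at the expected height). Pressing slightly to level it, then releasing.

Emit:
carry_out(steps=[[[0,0,-0.05],0,1],[[0,0,0],0,0.6],[[0,0,0],0,0.5],[[0,0,0],0,0.5],[[0,0,2],0,0.4],[[0,0,4],0,0.4],[[-2,0,4],0,0.4],[[-3,0,2],0,0.4],[[-1,0,0],0,0.4],[[0,0,0],0,0.4]])

```text
time: 32.8
position: [0.4786, -0.2456, 0.2848]
tool_rot: [-0.682, 0.731, -0.019, 0.017]
ft_force: [0.0, 0.1, -0.3]
grip_width: 0.0521
```

```bash
python3 st.py; python3 look.py w12.png small,.539,-.245,.12; python3 - <<'E'
from h import *
c=snap('top'); s=snap('scene'); im=cv2.imread('pics/w12.png')
t=cv2.cvtColor(c['pixels'],cv2.COLOR_RGB2BGR); sc=cv2.cvtColor(s['pixels'],cv2.COLOR_RGB2BGR)
o=np.zeros((600,800,3),np.uint8); o[:300,:400]=cv2.resize(im,(400,300)); o[:300,400:]=cv2.resize(t,(400,300)); o[300:,:400]=cv2.resize(sc[205:295,340:460],(400,300),interpolation=cv2.INTER_CUBIC); o[300:,400:]=cv2.resize(sc[205:295,170:290],(400,300),interpolation=cv2.INTER_CUBIC)
cv2.imwrite('pics/v12.png',o)
E
```

```text
32.8 [ 0.4786 -0.2456  0.2848] zaxis [ 0.0514 -0.0048 -0.9987] jaw -94.02 [ 0.001 -0.016 -0.015  0.006 -0.003  0.001] [ 0.   0.1 -0.3] 0.0521
[ 0.47923911 -0.2457175   0.28459555] [-0.23181062  0.269173    0.64273729] 0.052133980243301736
small [ 0.5399 -0.2452 -4.7956  0.0494]
```

View pics/v12.png

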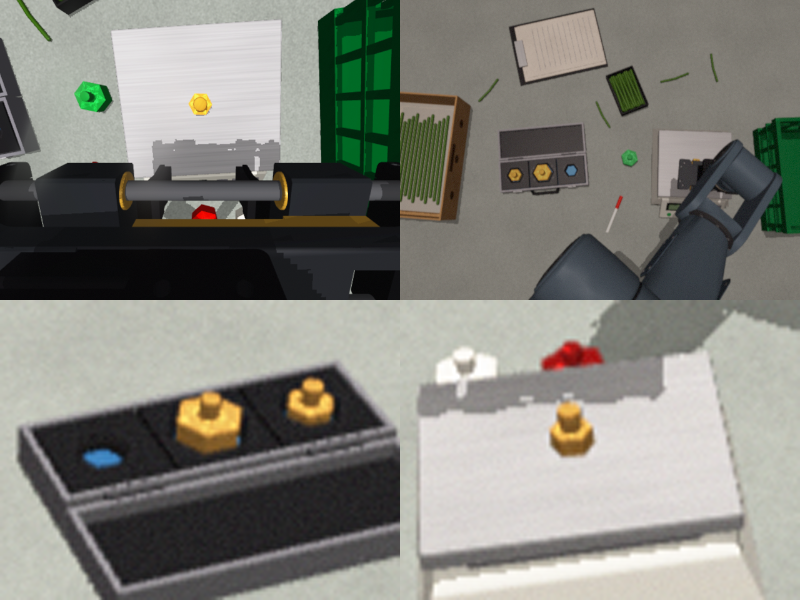

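The small weight stands upright mid-pan at (200,104), and the large and medium sit in their pockets. One numeric height check on both before handing in.

```bash
python3 - <<'E'
from h import *
for cam in('scene','top'):
    c=snap(cam); b,_=masks(c)
    for n,x,y,z in (('medium',.4982,.339,.020),('large',.5085,.2452,.018)):
        r=c['fx']*(.040 if n=='large' else .034)/np.linalg.norm(c['eye']-[x,y,.04])
        m0=near(c,b,x,y,z+.022,r)
        out=[]
        for dz in np.arange(-.004,.0121,.002):
            af,h=DIM[n]; zb=z+dz
            # visible: only what rises above the foam (pocket hides the rest)
            lo=max(.036,zb)
            m=fill(c,b.shape,[np.r_[hexp(x,y,.114,af,lo),hexp(x,y,.114,af,zb+h)],np.r_[circ(x,y,.009,zb+h),circ(x,y,.009,zb+h+.018)]],cv2.bitwise_or).astype(float)/255; M=m0/255.
            best=9
            for sx in(-1,-.5,0,.5,1):   # tolerate sideways calibration shift only
                mm=cv2.warpAffine(m,np.float32([[1,0,sx],[0,1,0]]),(640,480)); best=min(best,1-np.minimum(mm,M).sum()/np.maximum(mm,M).sum())
            out.append((round(dz*1000),round(best,3)))
        print(cam,n,out)
E
```

```text
scene medium [(-4, np.float64(0.273)), (-2, np.float64(0.226)), (0, np.float64(0.206)), (2, np.float64(0.217)), (4, np.float64(0.247)), (6, np.float64(0.276)), (8, np.float64(0.302)), (10, np.float64(0.331)), (12, np.float64(0.353))]
scene large [(-4, np.float64(0.202)), (-2, np.float64(0.17)), (0, np.float64(0.149)), (2, np.float64(0.169)), (4, np.float64(0.193)), (6, np.float64(0.222)), (8, np.float64(0.245)), (10, np.float64(0.268)), (12, np.float64(0.289))]
top medium [(-4, np.float64(0.196)), (-2, np.float64(0.174)), (0, np.float64(0.16)), (2, np.float64(0.15)), (4, np.float64(0.139)), (6, np.float64(0.126)), (8, np.float64(0.111)), (10, np.float64(0.099)), (12, np.float64(0.094))]
top large [(-4, np.float64(0.114)), (-2, np.float64(0.108)), (0, np.float64(0.103)), (2, np.float64(0.098)), (4, np.float64(0.096)), (6, np.float64(0.085)), (8, np.float64(0.078)), (10, np.float64(0.071)), (12, np.float64(0.071))]
```

The scene camera, which can see height, fits best at 0 mm offset for both, so both are home. The overhead camera barely sees height. Handing in.

```bash
python3 -c "
from h import *
print(robot.hand_in())"
```

```text
the job is handed in; nothing more can be done
None
```

I handed the job in at about 33 s of the 106 s allowed. The smallest weight stands on the scale's pan, and the medium and largest are each in their own pocket.

**Moves:** I parked the smallest weight on bare bench, moved the medium into its pocket, took the largest off the pan into its pocket, then stood the smallest on the pan. All were lifted by the knob. The gripper is open, 12 cm above the pan, and touching nothing. The punnet and pen were never approached.

**Last checks:**
- **Smallest:** upright, and the wrist camera put it within about 1 mm of the pan's centre. It touched down with about 4 N.
- **Medium and largest:** in the scene camera, both fit best exactly at pocket-floor height.

**What disagreed or went less than smoothly:**
- **Overhead height check:** the overhead camera's fit leaned towards both weights sitting higher. It barely sees height, so I trusted the scene camera.
- **Medium's insertion:** the fingers had caught the knob about 6 mm high. I took its contact for the flare and pressed to about 49 N at the wrist before finding it was on the floor.
- **Tool tilt:** it drifted to about 3° by the end, but the smallest weight stayed upright within about half a degree until it touched down.

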